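# Lock the bamboo box with its crossbar

### The job

Shut the lid of the bamboo box and lock it: pull the locking bar up out of the spring clips of its stand, line it up with the box and slide it lengthwise through all four holes (lug, two lid eyes, lug) until its thick wooden grip is right up against the side lug. Either side of the box will do. Let go of it and leave the other things on the cabinet where they are.

Things in the scene. Friction and masses are not known exactly. Their poses are not given: they have to be found in the camera images.
- box: Bamboo box fixed to the cabinet top, 130 (x) x 150 (y) mm, 80 mm high. Origin: centre of its underside; x points from its front to its hinge side, away from the robot, y along its width, z up. Outside each side wall stands a lug, a plate 10 mm thick (75 to 85 mm either side in y), 36 mm wide, up to 132 mm high, with a round 18 mm hole along y centred at x = -30, z = 110 mm.
- box_axis (a point): The middle of the line through the two lug holes (box frame -30, 0, 110 mm); its axes are the box's, the hole line is its y.
- lid (a joint): Angle of the box's lid in rad: 0 shut, grows as it opens; starts 0.6 to 1.05. A board 130 x 146 mm, 10 mm thick, hinged along the far (+x) top rim. It stays at any angle; a push of about 2 N at the free edge shuts it.
- lid_hinge (a point): Point on the hinge axis (along the box's y) at its middle, at the level of the lid's underside: box frame (65, 0, 80) mm. Its axes turn with the lid: -x points along the lid to its free edge, z out of its upper face.
- lid_edge (a point): Point on the lid's upper face, 115 mm from the hinge, 15 mm short of the free edge, midway between the lid's two eyes: a good place to push it shut. The eyes are plates standing on the lid, 10 mm thick at y = 45 and -45 mm, 36 mm wide, 42 mm tall, each with a round 18 mm hole that lies on the line of the lug holes when the lid is shut. Axes as lid_hinge.
- bar: Locking bar, 277 mm long, 60 to 130 g: a round 12 mm steel rod with a thick round wooden grip, 22 mm across and 60 mm long. Origin: on the axis at the middle of the grip; x runs along the bar to its tip. Grip from x = -30 to 30 mm, a rod stub behind it to -52, the rod ahead to the tip at 225 mm, the last 15 mm tapered. Balances at x = about 57 mm. Starts level in its stand.
- bar_tip (a point): End of the bar's tapered tip (bar frame 225, 0, 0 mm).
- bar_home (a point): Point on the bar's axis 115 mm from the middle of the grip towards the tip; it lies at the middle of the hole line when the grip just touches a lug.
- stand: Stand fixed to the cabinet top, holding the bar level, axis 60 mm up. Origin: underside, below the middle of the bar's grip; x along the bar to its tip. Base 320 x 70 x 12 mm. Two spring roller clips, open upward, hold the rod on either side of the grip at x = -42 and 45 mm (12 mm long, 27 mm wide, 70 mm high); a rest at x = 190 mm. 5 to 10 N straight up frees the bar within 12 mm.
- lamp: White round press-button night lamp, 100 mm across, 94 mm high; bystander. Origin: centre of its underside.
- tin: Round steel tin with a closed lid, 80 mm across, 54 mm high; bystander. Origin: centre of its underside.
- chopsticks: Bamboo cup, 66 mm across, 120 mm high, with chopsticks that reach 240 mm; bystander. Origin: centre of its underside.
- dish: Shallow white dish, 90 mm across, 18 mm high, with a glass marble in it; bystander. Origin: centre of its underside.
- marble_center (a point): Centre of the glass marble, 16 mm across, in the dish; bystander.
- mug: Ceramic mug, 80 mm across, 90 mm high; bystander. Origin: centre of its underside.
- vase: Small white vase, 84 mm across, 130 mm high; bystander. Origin: centre of its underside.

How it is judged:
At the end, for the whole second after the job is handed in: The lid is shut (under 0.04 rad); the bar lies at rest through both lugs and both lid eyes, from either side, parallel to the hole line within 0.09 rad, its axis within 6 mm of the hole line at the middle and 10 mm at the tip, its grip within 12 mm of touching the lug (value of joint lid below 0.04 rad and y of bar_home in the frame of box_axis between -0.012 and 0.012 m and x of bar_home in the frame of box_axis between -0.006 and 0.006 m and z of bar_home in the frame of box_axis between -0.006 and 0.006 m and x of bar_tip in the frame of box_axis between -0.01 and 0.01 m and z of bar_tip in the frame of box_axis between -0.01 and 0.01 m and angle between the x axis of bar and the y axis of box, either way round below 0.09 rad and linear speed of bar below 0.02 m/s and angular speed of bar below 0.2 rad/s).
It fails at once if a bystander is shoved more than 40 mm (distance of any of lamp, tin, chopsticks, dish, mug, vase from where it was at the start of the episode above 0.04 m).
It fails at once if a bystander is tipped over (angle between any of lamp, tin, chopsticks, dish, mug, vase's own z axis and vertical above 0.5 rad).
It fails at once if the marble is knocked out of its dish (distance of marble_center from where it was at the start of the episode above 0.06 m).
It also fails if it takes over 64 s, if anything falls off the work surface, if the arm or the gripper's body presses on something with over 40 N, if the wrist force passes 120 N, or if a joint passes its speed limit or range.

### The arm

A 6-joint arm with a two-finger parallel gripper is mounted at the origin on the work surface. World frame = base frame: x ahead of the robot, y to its left, z up, the work surface at z = 0. Lengths are in m, angles in rad, forces in N, time in s.
With the tool pointing down it reaches from about 0.25 to 0.775 m from the base axis. Payload 4 kg.
Tool frame: the origin (TCP) lies midway between the tips of the shut fingers; the grasp point (between the pads) lies 19 mm behind it; z points along the fingers, x is the direction in which the jaws open and shut, and the axes are right-handed (so a half turn about z gives the same grasp; the last joint's range is limited). The gripper opens to 94 mm and grips with 3 to 60 N. Pads are 16 mm wide; open, the fingers measure 119 mm over their backs; the gripper's body (75 mm by 177 mm) begins 78 mm behind the grasp point.
Start: joints at [-1.323, 0.087, 1.371, -0, 1.684, -0.103], TCP at [0.189, -0.517, 0.206] pointing down, gripper open.
Joint ranges: [-3.1, 3.1], [-0.76, 2.03], [0.27, 2.55], [-1.08, 4.22], [0.17, 2.65], [-2.57, 2.57]. Speed limits (rad/s): [2.79, 2.79, 3.14, 3.14, 3.14, 3.14].

### API

Orientations are given as [roll, pitch, yaw] about the fixed x, y, z axes, in that order (R = Rz(yaw) Ry(pitch) Rx(roll)).
In Python, from bench import * gives the robot as it stands.
- The arm moves only by the tool send_rows, never from a script. Its argument "rows" is one flat list of numbers, 7 for each row, row after row: the shift along the world's x, y, z in mm, then the turn, a rotation vector about the world's x, y, z in degrees, then the opening, from 0 (shut) to 1 (fully open). A call has exactly 8 rows; each row shifts and turns the commanded pose from where the row before left it; what a row does not reach is not made up. A row lasts 1/8 s, in which the tool goes at most 62.5 mm and 10.7 degrees, less where a joint would pass 70% of its speed; a pose out of reach is approached as far as the arm can. A call is refused whole if a number of a shift passes 62.5 or a number of a turn 10.7, either way. A call with a gripper value outside its range is refused whole. The fingers move at their own pace and stop on an object; the grip force is fixed at half the most. Time passes only in rows, so rows that do not move let the fingers close, or fill a call up. It gives the time, the measured TCP pose, the force and the opening at its end, in the units of the state.
- get_obs(): the state, without advancing time (a new reading comes with each control period).
- snapshot(name): name is "scene" or "side" or "wrist"; returns a dict with "color" (420x560x3 uint8, red, green, blue), "intrinsics" (3x3 intrinsics, pixels), "rvec" (rotation vector, rad) and "tvec" (3), from world to camera coordinates, as OpenCV has them; the wrist camera has in their place "T_tool_cam" (4x4, takes a point from camera to tool coordinates, whose origin is the TCP and whose axes are the tool frame's). Camera axes: x right, y down, z forward; pixel columns grow to the right and rows downward; lengths in m; the calibration is good to about 2 mm. A picture is of the moment at which its call begins: read the wrist's pose just before it. There is no depth.
- close_job(): hands the job in, once; it reports no verdict.
The state is a dict: "time": time; "joint_positions": joint angles; "qvel": joint speeds; "joint_torque": joint torques, N m; "tool_pos": TCP position; "ee_rot": TCP orientation; "wrist_force": force on the tool from outside, world axes, zero at the start; "wrist_torque": the same for the moment, N m; "width": finger opening in m.
Only numpy, scipy, OpenCV 4.12 (cv2) and the standard library are available. Lean on these libraries where they do the work, as an engineer would, in place of code of your own. Each camera call takes 0.05 s, during which the arm holds its last target.

## Working session

There is one attempt and no reset: what is moved stays moved. The work goes in short steps, Python scripts to look and compute and a tool call to move; the robot and the scene stay as the last step left them, time stands still between calls to the robot, and variables do not carry over. Pictures are saved under pics/ and viewed, and the job is handed in when it is done.

Besides the shell and the picture viewer there is one more tool, called as a command line: name --argument value ..., lists and objects as JSON in quotes. send_rows: Moves the arm, as the interface text tells. Its arguments: {"type":"object","properties":{"rows":{"type":"array","items":{"type":"number"}}},"required":["rows"]}

```bash
ls; mkdir -p pics
cat > h.py <<'E'
from bench import *
import numpy as np, cv2
def save(n,f):
    o=get_obs(); s=snapshot(n); cv2.imwrite(f,s["color"][:,:,::-1]); 
    return o,s
E
python3 - <<'E'
from h import *
import pickle
o=get_obs(); print(o)
d={}
for n in ["scene","side","wrist"]:
    ob,s=save(n,f"pics/{n}0.png"); d[n]=(ob,s)
    print(n,{k:v for k,v in s.items() if k!="color"})
pickle.dump(d,open("s0.pkl","wb"))
E
```

```text
pics
{'time': 0.0, 'joint_positions': array([-1.32309945e+00,  8.79497481e-02,  1.37223080e+00, -9.37575706e-06,
        1.68358275e+00, -1.03054178e-01]), 'qvel': array([ 3.83819186e-04, -4.93873034e-04,  7.43145040e-04, -1.48728876e-03,
        4.84727420e-04,  9.53061179e-05]), 'joint_torque': array([ 9.25426830e-04, -3.40178204e+01, -3.02423823e+01,  7.19183427e-02,
        3.28394689e-02, -1.83514771e-04]), 'tool_pos': array([ 0.18886535, -0.51598264,  0.20431894]), 'ee_rot': array([-3.14137862e+00,  2.16009065e-03, -1.22004609e+00]), 'wrist_force': array([-0.07878953, -0.36381451,  0.40492386]), 'wrist_torque': array([-0.0532884 ,  0.01136915,  0.02511408]), 'width': 0.09419324376480138}
scene {'intrinsics': array([[438.99339901,   0.        , 281.23969531],
       [  0.        , 438.99339901, 213.27719019],
       [  0.        ,   0.        ,   1.        ]]), 'rvec': array([ 1.52192122,  2.08237749, -0.80111337]), 'tvec': array([ 0.21443454, -0.33158314,  1.50430651])}
side {'intrinsics': array([[484.08491298,   0.        , 277.22053099],
       [  0.        , 484.08491298, 212.49646473],
       [  0.        ,   0.        ,   1.        ]]), 'rvec': array([ 0.92090711, -2.30534444,  1.21780131]), 'tvec': array([0.40483202, 0.28951659, 0.80935365])}
wrist {'intrinsics': array([[310.57601112,   0.        , 280.61821087],
       [  0.        , 310.57601112, 206.95774002],
       [  0.        ,   0.        ,   1.        ]]), 'T_tool_cam': array([[ 9.99999901e-01, -3.85715538e-04, -2.20715944e-04,
        -1.36704906e-03],
       [ 4.28519962e-04,  9.68514295e-01,  2.48957581e-01,
        -7.25426407e-02],
       [ 1.17739740e-04, -2.48957651e-01,  9.68514365e-01,
        -1.79102620e-01],
       [ 0.00000000e+00,  0.00000000e+00,  0.00000000e+00,
         1.00000000e+00]])}
```

View pics/scene0.png

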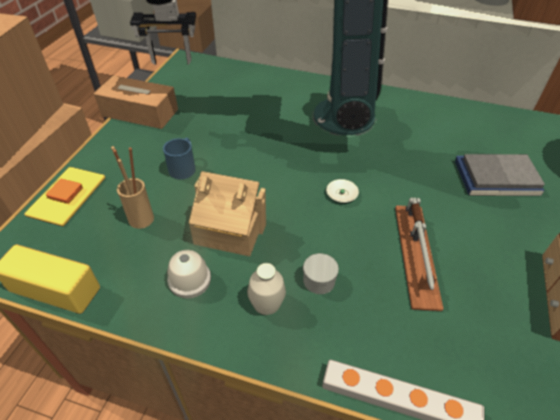

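View pics/side0.png

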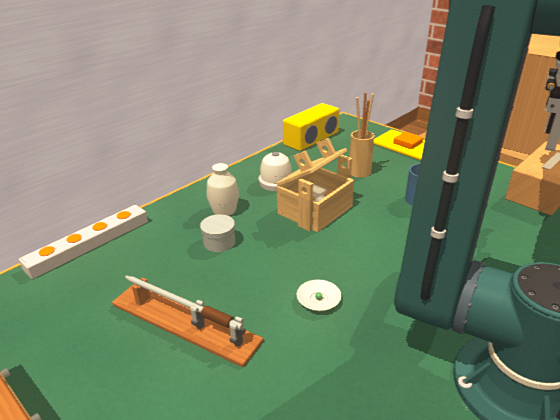

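View pics/wrist0.png

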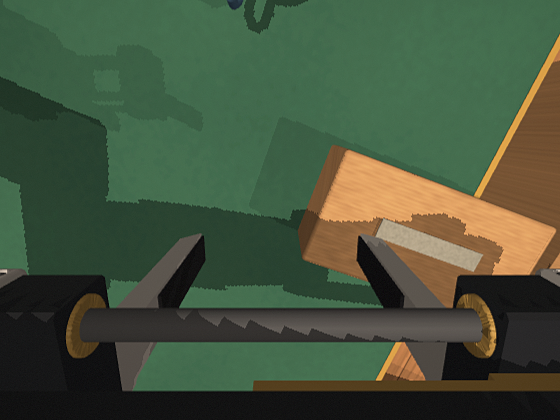

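```bash
cat >> h.py <<'E'
import pickle
from scipy.spatial.transform import Rotation as Ro
def cam(s,o=None):
    K=s["intrinsics"]
    if "rvec" in s:
        R=cv2.Rodrigues(np.array(s["rvec"]))[0]; t=np.array(s["tvec"]); return K,R,t
    T=np.eye(4); T[:3,:3]=Ro.from_euler("xyz",o["ee_rot"]).as_matrix(); T[:3,3]=o["tool_pos"]
    W=np.linalg.inv(T@s["T_tool_cam"]); return K,W[:3,:3],W[:3,3]
def ray(c,p):
    K,R,t=c; d=R.T@np.linalg.inv(K)@np.array([p[0],p[1],1.]); return -R.T@t, d/np.linalg.norm(d)
def onz(c,p,z):
    o,d=ray(c,p); return o+d*(z-o[2])/d[2]
def proj(c,P):
    K,R,t=c; q=K@(R@np.array(P,float)+t); return q[:2]/q[2]
def tri(cs,ps):
    A=np.zeros((3,3));b=np.zeros(3)
    for c,p in zip(cs,ps):
        o,d=ray(c,p); M=np.eye(3)-np.outer(d,d); A+=M; b+=M@o
    X=np.linalg.solve(A,b); return X,[float(np.linalg.norm(proj(c,X)-p)) for c,p in zip(cs,ps)]
def crop(img,x0,y0,w,h,f,k):
    c=cv2.resize(img[y0:y0+h,x0:x0+w],None,fx=k,fy=k,interpolation=cv2.INTER_CUBIC)
    for i in range(0,w,10): 
        cv2.line(c,(i*k,0),(i*k,4 if i%50 else 12),(255,0,0),1)
        if i%20==0: cv2.putText(c,str(x0+i),(i*k,20),0,.35,(255,0,0),1)
    for i in range(0,h,10): 
        cv2.line(c,(0,i*k),(4,i*k),(255,0,0),1)
        if i%20==0: cv2.putText(c,str(y0+i),(5,i*k+4),0,.35,(255,0,0),1)
    cv2.imwrite(f,c[:,:,::-1])
E
python3 - <<'E'
from h import *
d=pickle.load(open("s0.pkl","rb"))
a=d["scene"][1]["color"].copy();b=d["side"][1]["color"].copy()
crop(a,170,160,110,100,"pics/boxA.png",7)
crop(b,260,130,110,100,"pics/boxB.png",7)
crop(a,380,190,80,120,"pics/stA.png",5)
crop(b,100,260,180,110,"pics/stB.png",4)
E
```

```text
(no output)
```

View pics/boxA.png

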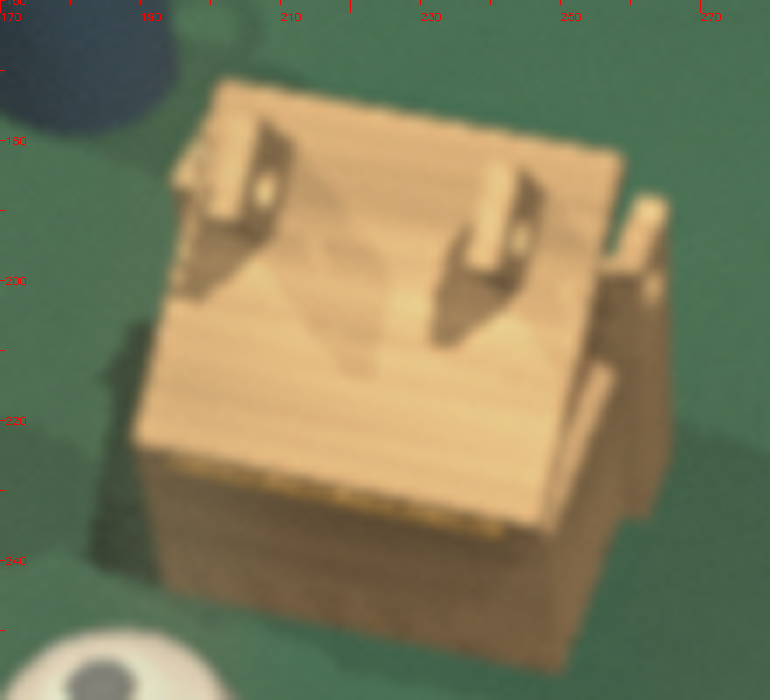

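View pics/boxB.png

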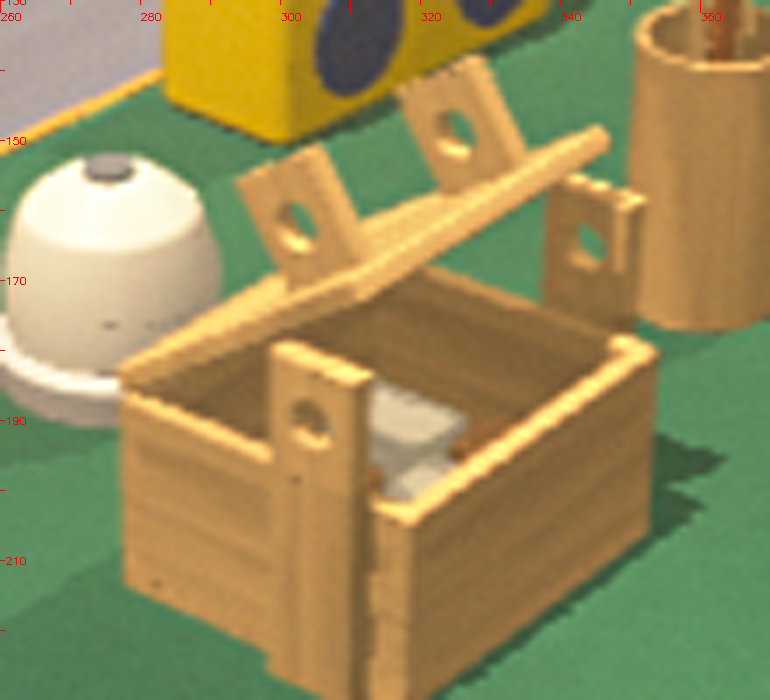

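View pics/stA.png

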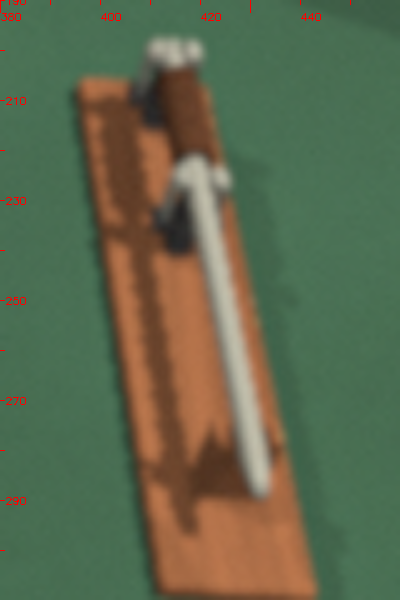

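View pics/stB.png

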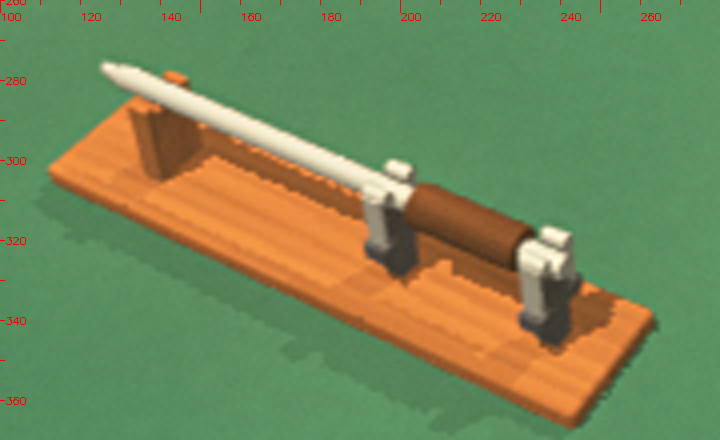

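Run:
```python
from h import *
np.set_printoptions(precision=4,suppress=True)
d=pickle.load(open("s0.pkl","rb"))
A=cam(d["scene"][1]);B=cam(d["side"][1])
print("camA",-A[1].T@A[2],"camB",-B[1].T@B[2])
print("tip",tri([A,B],[(431.5,288.5),(126,276)]), onz(A,(431.5,288.5),.06),onz(B,(126,276),.06))
print("gripback A,B",onz(A,(415,203.5),.065),onz(B,(231,322),.06))
print("gripfront",onz(A,(419,221),.06),onz(B,(204,309),.06))
print("stand corners A",[onz(A,p,.012) for p in [(396,206),(412,309),(443.5,309)]])
print("stand corners B",[onz(B,p,.012) for p in [(112,303),(243,363),(263,338.5)]])
print("rimB",[onz(B,p,.08) for p in [(278,187),(318,205),(354,180)]])
print("box bottomA",[onz(A,p,0.) for p in [(194,245),(250,256)]])
print("hingeA",[onz(A,p,.085) for p in [(189,223.5),(248.5,235.5)]])
print("lugtopB",[onz(B,p,.132) for p in [(299,179),(313,185)]])
print("lughole+y outer B",onz(B,(304.3,190),.11)," -y inner",onz(B,(342.5,165),.11))
for n,pa,h in [("lamp",(188,285),0),("tin",(320,285),0.0),("chop",(138,218),0),("mug",(181,170),0),("vase",(266,305),0),("dish",(342,193),0)]:
    print(n,onz(A,pa,h))
for n,pb in [("lamp",(275,188)),("tin",(219,240)),("chop",(361,170)),("vase",(222,210)),("dish",(319,298))]:
    print(n,onz(B,pb,0))
```

```text
camA [1.2704 0.1645 0.882 ] camB [-0.0791  0.6378  0.6998]
tip (array([0.6625, 0.3309, 0.0615]), [0.8965775628168361, 0.9689180462241502]) [0.6606 0.3295 0.06  ] [0.6647 0.3319 0.06  ]
gripback A,B [0.4128 0.2673 0.065 ] [0.4157 0.2697 0.06  ]
gripfront [0.4664 0.2838 0.06  ] [0.4765 0.2825 0.06  ]
stand corners A [array([0.383 , 0.2252, 0.012 ]), array([0.694 , 0.3014, 0.012 ]), array([0.6722, 0.3692, 0.012 ])]
stand corners B [array([0.6684, 0.3726, 0.012 ]), array([0.3645, 0.2916, 0.012 ]), array([0.3786, 0.2288, 0.012 ])]
rimB [array([ 0.6573, -0.0996,  0.08  ]), array([ 0.5297, -0.1034,  0.08  ]), array([ 0.5378, -0.254 ,  0.08  ])]
box bottomA [array([ 0.6691, -0.2478,  0.    ]), array([ 0.658, -0.1  ,  0.   ])]
hingeA [array([ 0.6706, -0.2476,  0.085 ]), array([ 0.6617, -0.0986,  0.085 ])]
lugtopB [array([ 0.5844, -0.0971,  0.132 ]), array([ 0.5419, -0.0981,  0.132 ])]
lughole+y outer B [ 0.566  -0.0955  0.11  ]  -y inner [ 0.5756 -0.2529  0.11  ]
lamp [ 0.7833 -0.2099  0.    ]
tin [ 0.6876  0.0877 -0.    ]
chop [ 0.631  -0.4301  0.    ]
mug [ 0.4207 -0.4065  0.    ]
vase [ 0.7779 -0.0169  0.    ]
dish [0.3671 0.0723 0.    ]
lamp [ 0.7548 -0.1852  0.    ]
tin [0.6842 0.0792 0.    ]
chop [ 0.6377 -0.4307  0.    ]
vase [ 0.7796 -0.0111  0.    ]
dish [0.3796 0.0678 0.    ]
```

send_rows --rows '[15,17,30,0,0,9.2,0,30,34,30,0,0,9.2,0,33,37,25,0,0,9.2,0,33,37,20,0,0,9.2,0,33,37,15,0,0,9.2,0,33,37,10,0,0,9.2,0,33,37,5,0,0,9.2,0,33,37,0,0,0,9.2,0]'

```text
time: 1.15
tool_pos: [0.433, -0.2422, 0.3409]
ee_rot: [3.141, -0.001, 0.07]
wrist_force: [0.6, -0.7, -0.2]
width: 0.0175
```

send_rows --rows '[33,37,0,0,0,0,0,33,37,0,0,0,0,0,33,37,0,0,0,0,0,29,32,0,0,0,0,0,0,0,0,0,0,0,0,0,0,0,0,0,0,0,0,0,0,0,0,0,0,0,0,0,0,0,0,0]'

```text
time: 2.15
tool_pos: [0.5595, -0.1015, 0.341]
ee_rot: [3.141, -0.001, 0.063]
wrist_force: [0.8, -0.3, 0.2]
width: 0.0006
```

Run:
```python
from h import *
o,s=save("wrist","pics/w1.png"); pickle.dump((o,s),open("w1.pkl","wb")); print(o["time"],o["tool_pos"],o["ee_rot"],o["joint_positions"],o["width"])
```

```text
2.15 [ 0.55945352 -0.10147799  0.34095095] [ 3.14125090e+00 -6.67005248e-04  6.28354063e-02] [-2.79086777e-01  1.44195088e-01  1.04106279e+00 -1.06086253e-04
  1.95559179e+00 -3.41961928e-01] 0.0005611912089711549
```

View pics/w1.png

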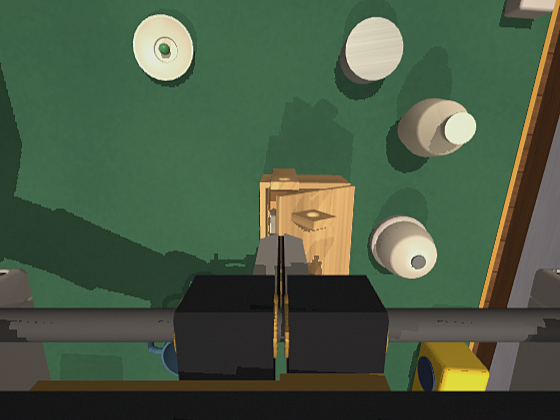

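Run:
```python
from h import *
np.set_printoptions(precision=4,suppress=True)
d=pickle.load(open("s0.pkl","rb"))
A=cam(d["scene"][1]);B=cam(d["side"][1])
print(tri([A,B],[(258.5,182),(311,171)]),tri([A,B],[(202,171),(345,148)]))
o,s=pickle.load(open("w1.pkl","rb")); W=cam(s,o)
crop(s["color"].copy(),240,150,140,100,"pics/w1c.png",5)
```

```text
(array([ 0.5566, -0.1082,  0.1597]), [0.29812315006160195, 0.3102683397307693]) (array([ 0.5671, -0.2492,  0.1634]), [0.6358411513180813, 0.6247617204613269])
```

View pics/w1c.png

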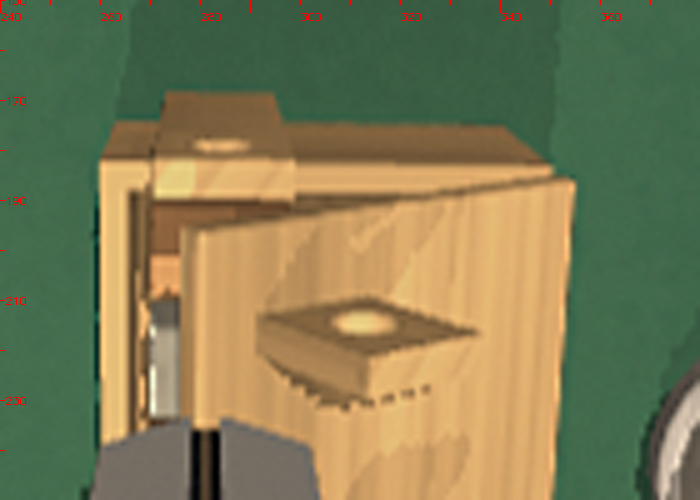

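Run:
```python
from h import *
np.set_printoptions(precision=4,suppress=True)
o,s=pickle.load(open("w1.pkl","rb")); W=cam(s,o)
print([onz(W,p,.132) for p in [(270.5,181.8),(298.5,182),(270.3,189.8),(298.7,190)]])
print("rim",[onz(W,p,.08) for p in [(260,182),(350,183)]])
print("hole outer",onz(W,(284.5,179),.11))
```

```text
[array([ 0.5464, -0.0957,  0.132 ]), array([ 0.5817, -0.0937,  0.132 ]), array([ 0.5467, -0.106 ,  0.132 ]), array([ 0.5828, -0.104 ,  0.132 ])]
rim [array([ 0.5303, -0.106 ,  0.08  ]), array([ 0.6592, -0.0994,  0.08  ])]
hole outer [ 0.5643 -0.0946  0.11  ]
```

send_rows --rows '[9,-26,-30,0,0,0,0,9,-26,-40,0,0,0,0,9,-25,-41,0,0,0,0,7,0,-40,0,0,0,0,-5,0,-18,0,0,0,0,-5,0,-19,0,0,0,0,-6,0,-10,0,0,0,0,-6,0,-9,0,0,0,0]'

```text
time: 3.2
tool_pos: [0.5721, -0.1781, 0.1339]
ee_rot: [3.141, -0.002, 0.064]
wrist_force: [1.5, 0.4, 0.7]
width: 0.0005
```

send_rows --rows '[-5,0,-11,0,0,0,0,-5,0,-10,0,0,0,0,-4,0,-12,0,0,0,0,-4,0,-8,0,0,0,0,0,0,-4,0,0,0,0,0,0,-2,0,0,0,0,0,0,0,0,0,0,0,0,0,0,0,0,0,0]'

```text
time: 4.2
tool_pos: [0.5529, -0.1772, 0.0901]
ee_rot: [3.142, 0.001, 0.065]
wrist_force: [-8.1, 3.4, 15.1]
width: 0.0005
```

send_rows --rows '[0,0,20,0,0,0,0,0,2,35,0,0,0,0,-20,2,45,0,0,0,0,-23,3,45,0,0,0,0,-23,3,45,0,0,0,0,-17,2,13,0,0,0,0,0,0,0,0,0,0,0,0,0,0,0,0,0,0]'

```text
time: 5.2
tool_pos: [0.4707, -0.1653, 0.2868]
ee_rot: [-3.139, 0.003, 0.065]
wrist_force: [-0.5, 0.1, -0.2]
width: 0.0005
```

Run:
```python
from h import *
o,s=save("wrist","pics/w2.png"); pickle.dump((o,s),open("w2.pkl","wb")); print(o["time"],o["tool_pos"],o["ee_rot"])
crop(s["color"].copy(),310,130,130,150,"pics/w2c.png",5)
o,s=save("side","pics/b2.png"); pickle.dump((o,s),open("b2.pkl","wb"))
crop(s["color"].copy(),260,130,110,100,"pics/b2c.png",6)
```

```text
5.2 [ 0.4706821  -0.16530512  0.28675494] [-3.13943847  0.00346405  0.0645126 ]
```

View pics/w2c.png

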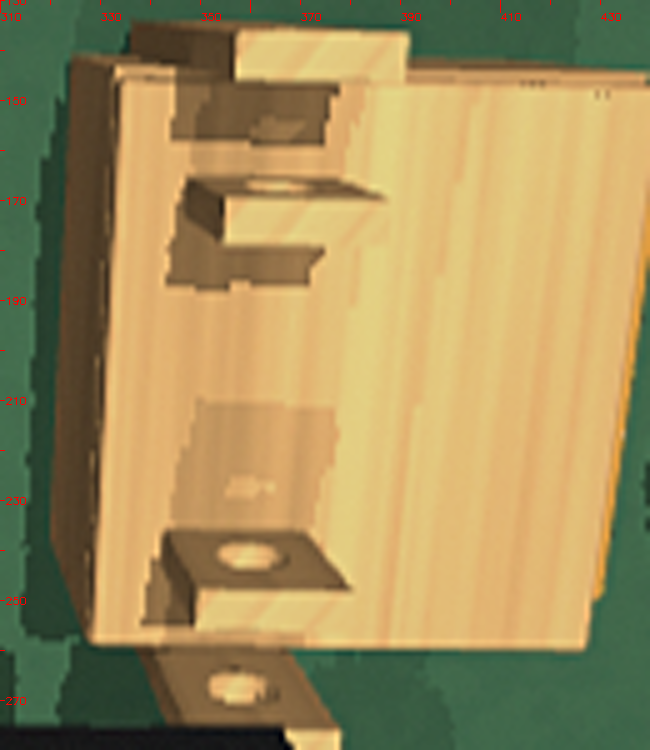

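View pics/b2c.png

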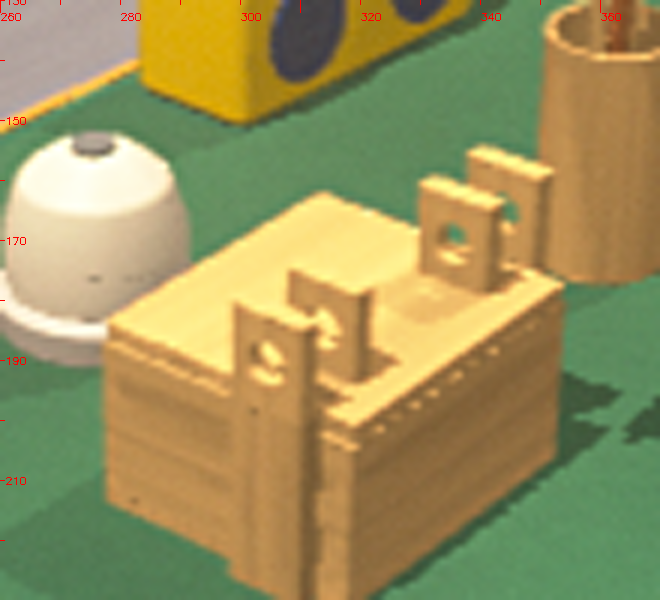

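Run:
```python
from h import *
np.set_printoptions(precision=4,suppress=True)
o,s=pickle.load(open("w2.pkl","rb")); W=cam(s,o)
f=lambda *P:[onz(W,p,.132) for p in P]
print("lug+",f((357,136),(391.5,136),(357,146),(391.7,146)))
print("eye+",f((354.7,169.3),(387,169.3),(355,178.5)))
print("eye-",f((349.5,257.5),(380.3,257.5),(349,265.5)))
print("lug-",f((378,275.5)))
print("lid corners",[onz(W,p,.09) for p in [(333.5,145),(328,259),(427,260)]])
```

```text
lug+ [array([ 0.5459, -0.0955,  0.132 ]), array([ 0.5819, -0.0931,  0.132 ]), array([ 0.5471, -0.1057,  0.132 ]), array([ 0.5837, -0.1033,  0.132 ])]
eye+ [array([ 0.5477, -0.1303,  0.132 ]), array([ 0.5824, -0.1281,  0.132 ]), array([ 0.5493, -0.1402,  0.132 ])]
eye- [array([ 0.5543, -0.2322,  0.132 ]), array([ 0.5898, -0.2299,  0.132 ]), array([ 0.5549, -0.2423,  0.132 ])]
lug- [array([ 0.5903, -0.2527,  0.132 ])]
lid corners [array([ 0.5293, -0.108 ,  0.09  ]), array([ 0.5376, -0.2538,  0.09  ]), array([ 0.6664, -0.2467,  0.09  ])]
```

Run:
```python
from h import *
np.set_printoptions(precision=4,suppress=True)
o,s=pickle.load(open("w2.pkl","rb")); W=cam(s,o)
f=lambda *P:[onz(W,p,.132) for p in P]
lp=f((357.2,136),(391.8,136),(357.2,146),(391.9,146)); ep=f((354.6,169.4),(387.2,169.4)); em=f((349,248),(380,247.8)); lm=f((378,276))
print(ep,em,lm)
# fit yaw+axis: box-frame coords of each
P=np.array(lp+ep+em+lm)[:,:2]
Q=np.array([(-48,85),(-12,85),(-48,75),(-12,75),(-48,50),(-12,50),(-48,-40),(-12,-40),(-12,-75)])/1e3
pc,qc=P.mean(0),Q.mean(0); H=(Q-qc).T@(P-pc); a=np.arctan2(H[0,1]-H[1,0],H[0,0]+H[1,1]); R=np.array([[np.cos(a),-np.sin(a)],[np.sin(a),np.cos(a)]])
t=pc-R@qc; print("yaw",a,"box",t,"axis",t+R@[-.03,0]); print((P-(Q@R.T+t))*1e3)
```

```text
[array([ 0.5477, -0.1304,  0.132 ]), array([ 0.5826, -0.1282,  0.132 ])] [array([ 0.5523, -0.2206,  0.132 ]), array([ 0.5877, -0.218 ,  0.132 ])] [array([ 0.5904, -0.2533,  0.132 ])]
yaw 0.049013702405555165 box [ 0.5983 -0.1778] axis [ 0.5684 -0.1793]
[[-0.145  -0.1542]
 [ 0.0322  0.4041]
 [ 0.6489 -0.4029]
 [ 1.2124  0.1845]
 [-0.2804 -0.2023]
 [-1.2879  0.2936]
 [-0.027  -0.4759]
 [-0.5716  0.331 ]
 [ 0.4185  0.022 ]]
```

send_rows --rows '[-3,40,0,0,0,10.6,0,-3,57,0,0,0,10.6,0,-3,57,0,0,0,10.6,0,-3,57,0,0,0,10.6,0.5,-3,57,0,0,0,10.6,1,-3,57,0,0,0,10.6,1,-3,57,-10,0,0,10.6,1,-3,40,-10,0,0,10.6,1]'

```text
time: 6.3
tool_pos: [0.4464, 0.259, 0.2672]
ee_rot: [-3.139, 0.001, 1.553]
wrist_force: [0.6, -0.5, -0.2]
width: 0.0467
```

send_rows --rows '[-2,20,-15,0,0,8,1,0,0,-25,0,0,7.5,1,0,0,-20,0,0,0,1,0,0,0,0,0,0,1,0,0,0,0,0,0,1,0,0,0,0,0,0,1,0,0,0,0,0,0,1,0,0,0,0,0,0,1]'

```text
time: 7.3
tool_pos: [0.4452, 0.2765, 0.2101]
ee_rot: [3.141, -0.0, 1.815]
wrist_force: [-0.6, -0.1, -1.3]
width: 0.0939
```

Run:
```python
from h import *
o,s=save("wrist","pics/w3.png"); pickle.dump((o,s),open("w3.pkl","wb")); print(o["time"],o["tool_pos"],o["ee_rot"],o["joint_positions"])
c=cv2.resize(s["color"],(784,588),interpolation=cv2.INTER_CUBIC); cv2.imwrite("pics/w3b.png",c[:,:,::-1])
```

```text
7.3 [0.44520808 0.2764916  0.21005794] [ 3.14064058e+00 -3.10000597e-04  1.81495534e+00] [ 4.47460726e-01  2.77225907e-02  1.42423666e+00  1.12166766e-04
  1.68863835e+00 -1.36748122e+00]
```

View pics/w3.png

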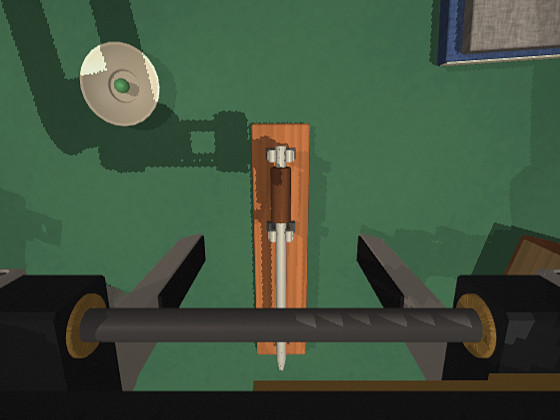

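Run:
```python
from h import *
np.set_printoptions(precision=4,suppress=True)
o,s=pickle.load(open("w3.pkl","rb")); W=cam(s,o)
im=s["color"].astype(int); hsv=cv2.cvtColor(s["color"],cv2.COLOR_RGB2HSV)
crop(s["color"].copy(),245,120,75,110,"pics/w3c.png",5)
g=(hsv[:,:,2]<125)&(hsv[:,:,0]<15)&(hsv[:,:,1]>100)
for r in range(170,222,6):
    xs=np.where(g[r,265:297])[0]+265; print(r,xs.min(),xs.max())
rod=(hsv[:,:,1]<70)&(hsv[:,:,2]>110)
for r in list(range(240,305,10))+[345,350,355,360,365,368,370]:
    xs=np.where(rod[r,265:297])[0]+265; print(r,xs.min() if len(xs) else None,xs.max() if len(xs) else None)
print(proj(W,[.4452,.2765,.06]))
```

```text
170 265 290
176 265 290
182 265 290
188 265 290
194 265 290
200 265 290
206 265 290
212 265 290
218 265 290
240 270 291
250 276 285
260 276 285
270 276 285
280 277 285
290 277 285
300 277 285
345 277 285
350 277 285
355 277 285
360 277 285
365 278 284
368 279 283
370 279 282
[279.2789 195.3804]
```

View pics/w3c.png

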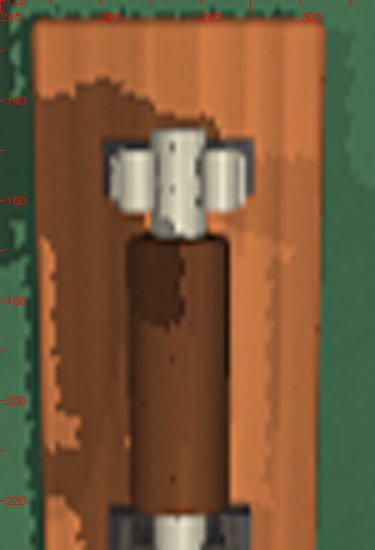

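Run:
```python
from h import *
np.set_printoptions(precision=4,suppress=True)
o,s=pickle.load(open("w3.pkl","rb")); W=cam(s,o)
a=onz(W,(280.3,166.5),.068);b=onz(W,(280.4,222),.068);t=onz(W,(280.7,370.5),.06); m=onz(W,(280.7,280),.066)
print(a,b,t,m,np.linalg.norm(b-a),np.linalg.norm((t-b)[:2]))
d=(t-a)[:2]; print("yaw",np.arctan2(d[1],d[0]),"grip c",(a+b)/2, t[:2]-.225*d/np.linalg.norm(d))
R=Ro.from_euler("xyz",o["ee_rot"]).as_matrix(); g=(a+b)/2; print("in tool",R.T@(g-o["tool_pos"]))
```

```text
[0.4136 0.2698 0.068 ] [0.4718 0.2844 0.068 ] [0.6649 0.3327 0.06  ] [0.5396 0.3016 0.066 ] 0.05994811977700429 0.19905582194766444
yaw 0.2454121728398879 grip c [0.4427 0.2771 0.068 ] [0.4466 0.2781]
in tool [ 0.0011 -0.0024  0.1421]
```

send_rows --rows '[3,1,-30,0,0,0,1,4,2,-45,0,0,0,1,0,0,-45,0,0,0,0.8,0,0,-34,0,0,0,0.6,0,0,-15,0,0,0,0.5,0,0,0,0,0,0,0.4,0,0,0,0,0,0,0.3,0,0,0,0,0,0,0.25]'

```text
time: 8.35
tool_pos: [0.4532, 0.2801, 0.0424]
ee_rot: [3.138, -0.001, 1.815]
wrist_force: [-0.4, 0.1, 0.2]
width: 0.0372
```

Run:
```python
from h import *
o,s=save("wrist","pics/w4.png"); pickle.dump((o,s),open("w4.pkl","wb")); print(o["time"],o["tool_pos"],o["ee_rot"],o["width"],o["wrist_force"])
```

```text
8.35 [0.45321234 0.28007163 0.04240051] [ 3.13815628e+00 -7.93601049e-04  1.81519922e+00] 0.03724996993313799 [-0.40497406  0.11221036  0.21472408]
```

View pics/w4.png

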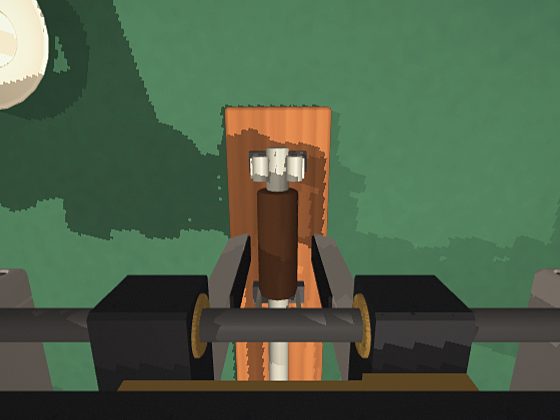

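send_rows --rows '[0,0,0,0,0,0,0.1,0,0,0,0,0,0,0,0,0,0,0,0,0,0,0,0,0,0,0,0,0,0,0,0,0,0,0,0,0,2,0,0,0,0,0,0,3,0,0,0,0,0,0,3,0,0,0,0]'

```text
invalid input
```

send_rows --rows '[0,0,0,0,0,0,0.1,0,0,0,0,0,0,0,0,0,0,0,0,0,0,0,0,0,0,0,0,0,0,0,0,0,0,0,0,0,0,2,0,0,0,0,0,0,3,0,0,0,0,0,0,3,0,0,0,0]'

```text
time: 9.4
tool_pos: [0.4502, 0.2791, 0.0468]
ee_rot: [-3.137, 0.0, 1.815]
wrist_force: [0.3, -2.6, -4.9]
width: 0.021
```

send_rows --rows '[0,0,4,0,0,0,0,0,0,4,0,0,0,0,0,0,6,0,0,0,0,0,0,8,0,0,0,0,0,0,15,0,0,0,0,0,0,25,0,0,0,0,0,0,30,0,0,0,0,0,0,0,0,0,0,0]'

```text
time: 10.4
tool_pos: [0.454, 0.2806, 0.1444]
ee_rot: [3.134, -0.002, 1.815]
wrist_force: [0.4, -0.5, -1.9]
width: 0.0214
```

Run:
```python
from h import *
o,s=save("wrist","pics/w5.png"); pickle.dump((o,s),open("w5.pkl","wb")); print(o["time"],o["tool_pos"],o["ee_rot"],o["width"],o["wrist_force"],o["wrist_torque"])
o,s=save("side","pics/b5.png"); crop(s["color"].copy(),90,200,200,150,"pics/b5c.png",4)
```

```text
10.4 [0.45396439 0.28055572 0.14443375] [ 3.13413397e+00 -1.86265521e-03  1.81524253e+00] 0.021364814305690732 [ 0.37417479 -0.4516563  -1.94980759] [ 0.10431686 -0.11645256  0.00469038]
```

View pics/w5.png

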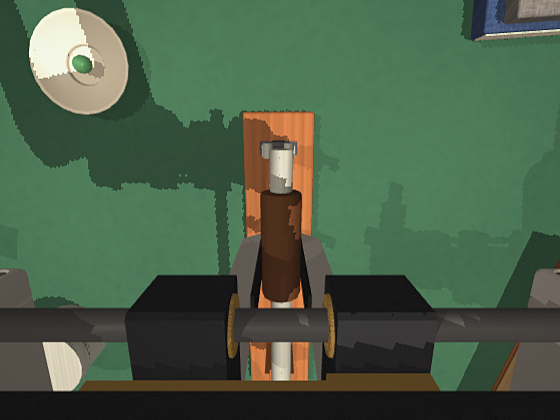

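View pics/b5c.png

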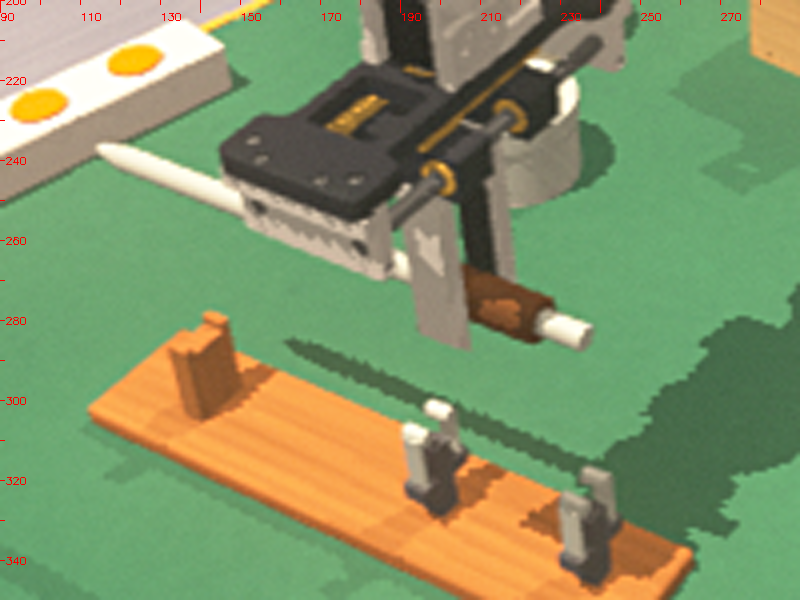

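```bash
cat >> h.py <<'E'
def onplane(c,p,P0,n):
    o,d=ray(c,p); return o+d*(np.dot(np.array(P0)-o,n)/np.dot(d,n))
E
python3 - <<'E'
from h import *
np.set_printoptions(precision=4,suppress=True)
d=pickle.load(open("s0.pkl","rb")); B=cam(d["side"][1])
o,s=pickle.load(open("w5.pkl","rb")); W=cam(s,o)
R=Ro.from_euler("xyz",o["ee_rot"]).as_matrix(); n=R[:,0]; P0=o["tool_pos"]
for nm,c,p in [("tip B",B,(114,236.5)),("stub B",B,(236.8,283)),("stub W top",W,(281,148)),("gripback W",W,(280.5,191))]:
    X=onplane(c,p,P0,n); print(nm,X,"tool",R.T@(X-P0))
E
```

```text
tip B [0.6679 0.3339 0.1583] tool [-0.      0.2206 -0.0122]
stub B [0.394  0.2656 0.1632] tool [ 0.     -0.0616 -0.0192]
stub W top [0.3071 0.2414 1.434 ] tool [-0.     -0.1424 -1.2906]
gripback W [ 1.1309  0.4561 -3.3496] tool [0.     0.6733 3.4992]
```

send_rows --rows '[5,-6,5,0,0,-5,0,7,-9,5,0,0,-8.4,0,7,-9,5,0,0,-8.4,0,7,-9,5,0,0,-8.4,0,7,-9,5,0,0,-8.4,0,7,-9,0,0,0,-8.4,0,7,-9,0,0,0,-8.4,0,7,-9,0,0,0,-8.4,0]'

```text
time: 11.5
tool_pos: [0.5052, 0.2099, 0.1633]
ee_rot: [-3.14, 0.003, 0.697]
wrist_force: [-0.3, 0.7, -0.6]
width: 0.0214
```

send_rows --rows '[7,-9,0,0,0,-8.4,0,7,-9,0,0,0,-8.4,0,7,-9,0,0,0,-8.4,0,7,-9,0,0,0,-8,0,7,-9,0,0,0,-4,0,8,-13,0,0,0,0,0,0,0,0,0,0,0,0,0,0,0,0,0,0,0]'

```text
time: 12.5
tool_pos: [0.5487, 0.1525, 0.165]
ee_rot: [-3.141, 0.001, 0.053]
wrist_force: [-0.1, -0.9, -1.0]
width: 0.0211
```

Run:
```python
from h import *
for n in ["side","scene","wrist"]:
    o,s=save(n,f"pics/{n}6.png"); pickle.dump((o,s),open(f"{n}6.pkl","wb"))
    if n=="side": crop(s["color"].copy(),160,110,200,140,"pics/b6c.png",4)
    if n=="scene": crop(s["color"].copy(),220,110,140,120,"pics/a6c.png",5)
print(o["time"],o["tool_pos"],o["ee_rot"],o["width"],o["wrist_force"],o["joint_positions"])
```

```text
12.6 [0.54874479 0.15279996 0.1654107 ] [-3.14137205e+00  1.79114137e-04  5.30547340e-02] 0.02132877415633754 [0.51604568 0.08539304 0.33597377] [1.71897042e-01 1.41869856e-01 1.38974209e+00 2.40465601e-04
 1.61013240e+00 1.18851767e-01]
```

View pics/b6c.png

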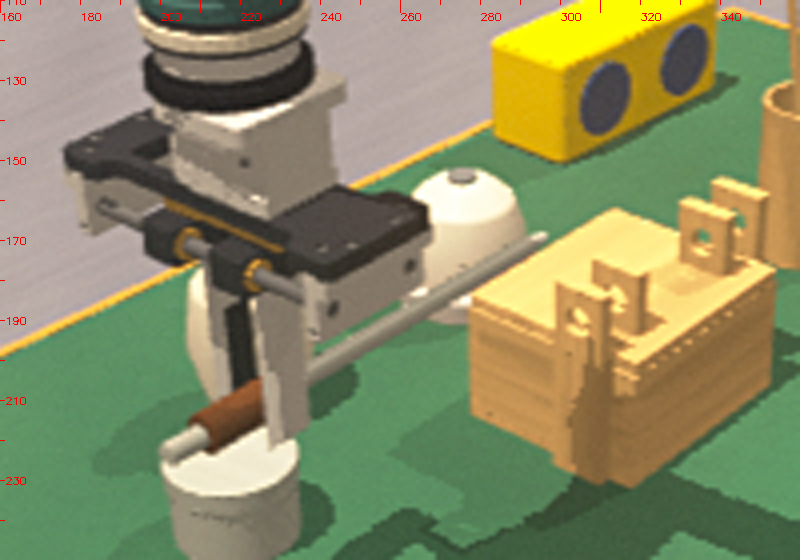

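View pics/a6c.png

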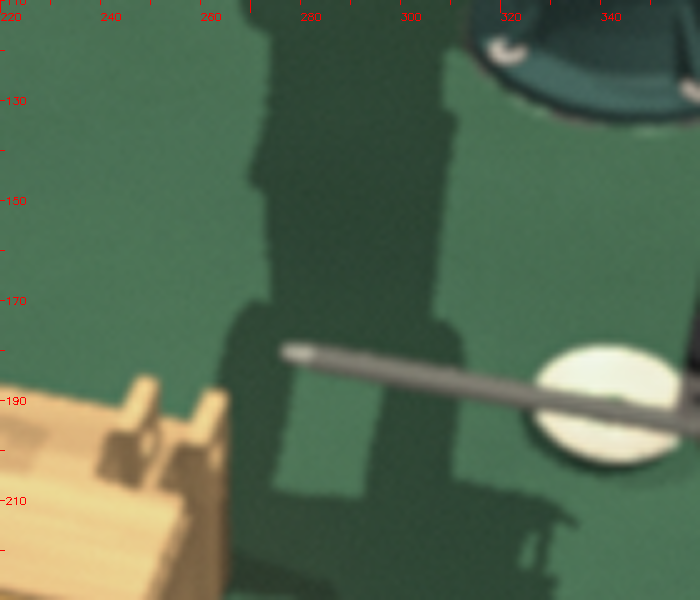

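View pics/wrist6.png

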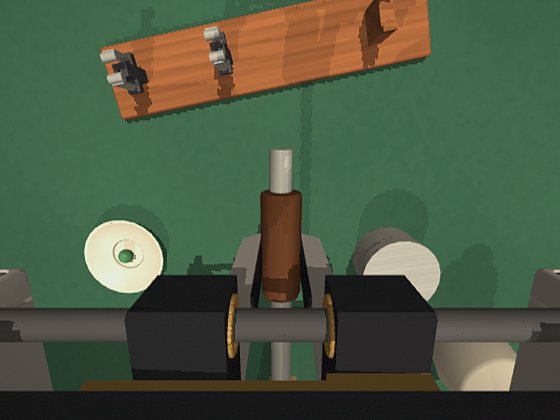

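Run:
```python
from h import *
np.set_printoptions(precision=4,suppress=True)
ob,sb=pickle.load(open("side6.pkl","rb")); oa,sa=pickle.load(open("scene6.pkl","rb")); o,s=pickle.load(open("wrist6.pkl","rb"))
A=cam(sa);B=cam(sb);W=cam(s,o)
X,e=tri([A,B],[(275.9,179.7),(295.8,168.5)]); print("tip",X,e)
R=Ro.from_euler("xyz",o["ee_rot"]).as_matrix(); P0=o["tool_pos"]; print("tip in tool",R.T@(X-P0))
Xs=onplane(B,(201.5,222.5),P0,R[:,0]); print("stub",Xs,R.T@(Xs-P0))
Xt=onplane(B,(295.8,168.5),P0,R[:,0]); print("tipB plane",Xt,R.T@(Xt-P0))
Xt=onplane(A,(275.9,179.7),[0,X[1],0],[0,1,0]); 
# lug reference in A and B: +y lug top: triangulate outer/front corner
u=np.array([np.cos(.051),np.sin(.051),0]);v=np.array([-np.sin(.051),np.cos(.051),0]); ax=np.array([.5684,-.1793,.11])
pt=lambda x,y,z: ax+u*(x+.03)+v*y+np.array([0,0,z-.11])
for q in [(-.03,.085,.11),(-.048,.085,.132),(-.012,.085,.132),(-.048,.075,.132),(-.012,.075,.132)]:
    print(q,"A",proj(A,pt(*q)),"B",proj(B,pt(*q)))
d=X-ax; print("tip in box axis",d@u,d@v,d[2])
# wrist line of the bar
for p in [(280.5,150),(280.5,190),(281,298)]:
    print(R.T@(onz(W,p,.183+.008)-P0))
crop(sa["color"].copy(),225,175,50,45,"pics/a6l.png",12)
crop(sb["color"].copy(),285,165,50,50,"pics/b6l.png",12)
```

```text
tip [ 0.5612 -0.0625  0.1836] [0.6650365938975659, 0.6956135907795804]
tip in tool [ 0.001   0.2157 -0.0183]
stub [0.5454 0.2161 0.1876] [-0.     -0.0634 -0.0221]
tipB plane [ 0.56   -0.0595  0.1841] [-0.      0.2126 -0.0188]
(-0.03, 0.085, 0.11) A [263.5004 200.1873] B [304.6286 190.4665]
(-0.048, 0.085, 0.132) A [265.371  188.8004] B [310.8238 184.8369]
(-0.012, 0.085, 0.132) A [261.2353 198.9736] B [298.6937 179.9106]
(-0.048, 0.075, 0.132) A [261.4374 188.0536] B [313.4936 183.13  ]
(-0.012, 0.075, 0.132) A [257.2196 198.1944] B [301.3818 178.2605]
tip in box axis -0.001224345908915437 0.11697536525788217 0.07364142190492397
[-0.     -0.0627 -0.0256]
[-0.     -0.0429 -0.0256]
[ 0.0002  0.0178 -0.0256]
```

View pics/a6l.png

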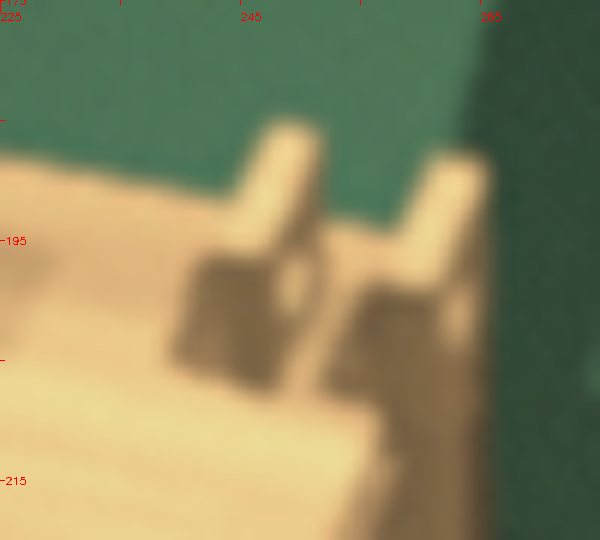

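View pics/b6l.png

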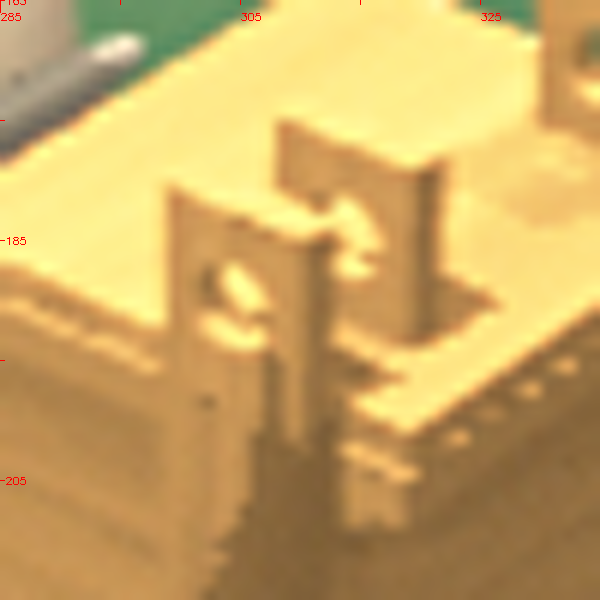

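send_rows --rows '[0,0,-10,-0.4,0,0,0,1,-5,-15,-0.4,0,0,0,1,-6,-20,0,0,0,0,0.5,-6,-20,0,0,0,0,0,0,-10,0,0,0,0,0,0,0,0,0,0,0,0,0,0,0,0,0,0,0,0,0,0,0,0,0]'

```text
time: 13.65
tool_pos: [0.5522, 0.1358, 0.0916]
ee_rot: [3.128, -0.001, 0.053]
wrist_force: [-0.4, -0.1, -0.8]
width: 0.0215
```

Run:
```python
from h import *
for n in ["side","scene"]:
    o,s=save(n,f"pics/{n}7.png"); pickle.dump((o,s),open(f"{n}7.pkl","wb"))
    if n=="side": crop(s["color"].copy(),180,160,150,120,"pics/b7c.png",5);crop(s["color"].copy(),285,170,50,50,"pics/b7l.png",12)
    if n=="scene": crop(s["color"].copy(),240,170,60,50,"pics/a7c.png",12)
print(o["time"],o["tool_pos"],o["ee_rot"],o["width"],o["wrist_force"])
```

```text
13.7 [0.55209211 0.1357075  0.09150899] [ 3.12781049e+00 -1.22198698e-03  5.25793357e-02] 0.02157427927841318 [ 0.1277369   0.28797912 -1.1082218 ]
```

View pics/b7c.png

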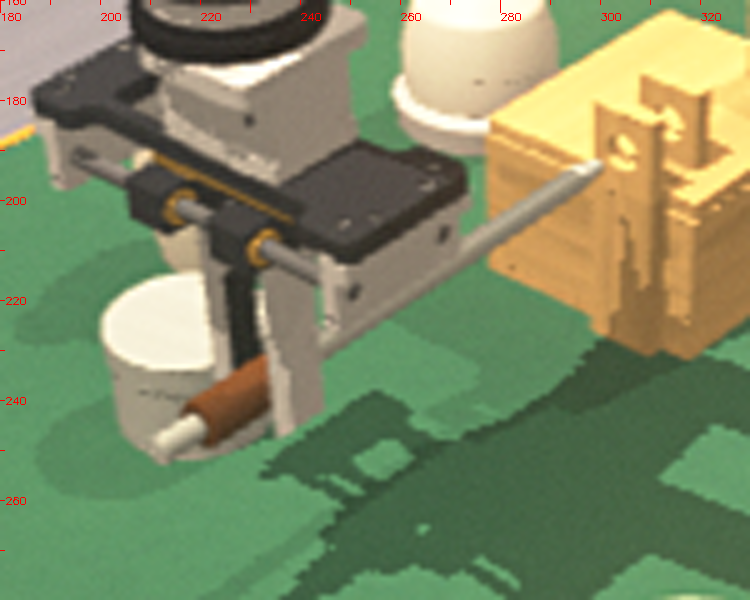

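View pics/b7l.png

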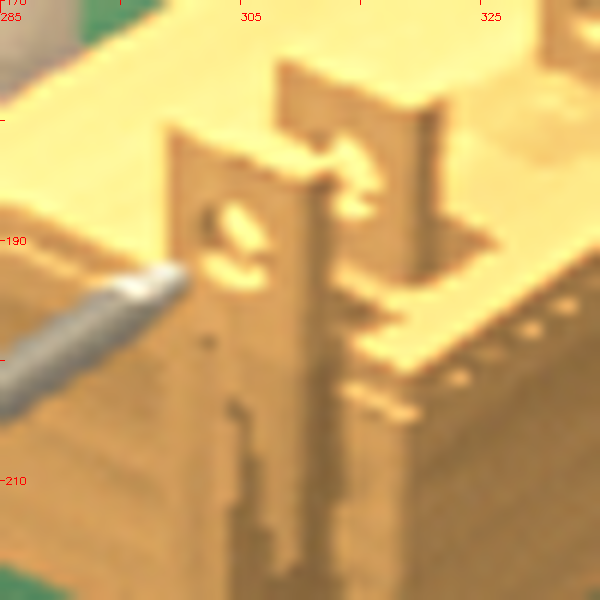

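View pics/a7c.png

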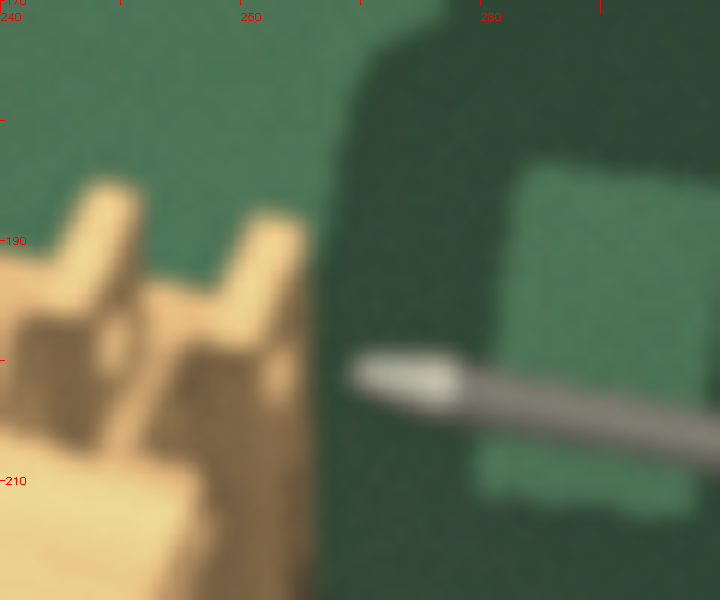

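Run:
```python
from h import *
np.set_printoptions(precision=4,suppress=True)
ob,sb=pickle.load(open("side7.pkl","rb")); oa,sa=pickle.load(open("scene7.pkl","rb")); o=oa
A=cam(sa);B=cam(sb)
u=np.array([np.cos(.051),np.sin(.051),0]);v=np.array([-np.sin(.051),np.cos(.051),0]); ax=np.array([.5684,-.1793,.11])
R=Ro.from_euler("xyz",o["ee_rot"]).as_matrix(); P0=o["tool_pos"]
for da,db in [((0,0),(0,0)),((.2,.6),(.35,.3))]:
    X,e=tri([A,B],[np.array((268.8,200.5))+da,np.array((299.75,192.2))+db]); d=X-ax
    print("tip box",d@u,d@v,d[2],e,"tool",R.T@(X-P0))
    for z in (.108,.11,.112):
        d=onz(B,np.array((299.75,192.2))+db,z)-ax; d2=onz(A,np.array((268.8,200.5))+da,z)-ax; print(z,"B",d@u,d@v,"A",d2@u,d2@v)
Xs=onplane(B,(212.0,248.7),P0,R[:,0]); print("stub",Xs,R.T@(Xs-P0))
d=P0-ax; print("tcp in box",d@u,d@v,d[2])
```

```text
tip box 0.0013979852909124023 0.09977926836862686 0.0027223049687887524 [0.5556573776989093, 0.5834260379970492] tool [ 0.0013  0.2159 -0.0182]
0.108 B 0.006010415557269275 0.09572879016753098 A -0.004224638773792307 0.09728774962111693
0.11 B 0.003945347237051597 0.09827466268818584 A -0.002357019184244747 0.09783097310144509
0.112 B 0.0018802789168340256 0.10082053520884059 A -0.0004893995946971858 0.09837419658177325
tip box 0.0012068713454233587 0.09969749792622168 0.0013232290416896747 [0.22295843419203754, 0.23422113599571517] tool [ 0.0011  0.216  -0.0168]
0.108 B 0.004525859754544873 0.09625702887868826 A -0.002375158505181911 0.09831415291397654
0.11 B 0.0024658085632646666 0.09880111619078517 A -0.0005123177075572823 0.09885472431531317
0.112 B 0.0004057573719844606 0.1013452035028821 A 0.0013505230900673446 0.09939529571664978
stub [0.5488 0.1975 0.1134] [ 0.     -0.0616 -0.0227]
tcp in box -0.00022827022797645573 0.3154292646721125 -0.01849100851133506
```

send_rows --rows '[-0.5,0,-1.5,0,0,0,0,0.2,-4,0,0,0,0,0,0.3,-5,0,0,0,0,0,0.2,-5,0,0,0,0,0,0.3,-5,0,0,0,0,0,0.2,-5,0,0,0,0,0,0.2,-4,0,0,0,0,0,0,0,0,0,0,0,0]'

```text
time: 14.75
tool_pos: [0.5524, 0.1072, 0.089]
ee_rot: [3.128, 0.001, 0.052]
wrist_force: [1.0, 0.4, -1.0]
width: 0.021
```

Run:
```python
from h import *
for n in ["side","scene"]:
    o,s=save(n,f"pics/{n}8.png"); pickle.dump((o,s),open(f"{n}8.pkl","wb"))
    if n=="side": crop(s["color"].copy(),285,170,50,50,"pics/b8l.png",12)
    if n=="scene": crop(s["color"].copy(),240,170,60,50,"pics/a8c.png",12)
print(o["time"],o["tool_pos"],o["ee_rot"],o["width"],o["wrist_force"],o["wrist_torque"])
```

```text
14.8 [0.55243452 0.10736306 0.08902616] [3.12777543e+00 5.80568636e-04 5.20771519e-02] 0.02123061561359327 [ 0.53688111  0.30327123 -0.41938792] [-0.01743929 -0.05956539 -0.02412818]
```

View pics/b8l.png

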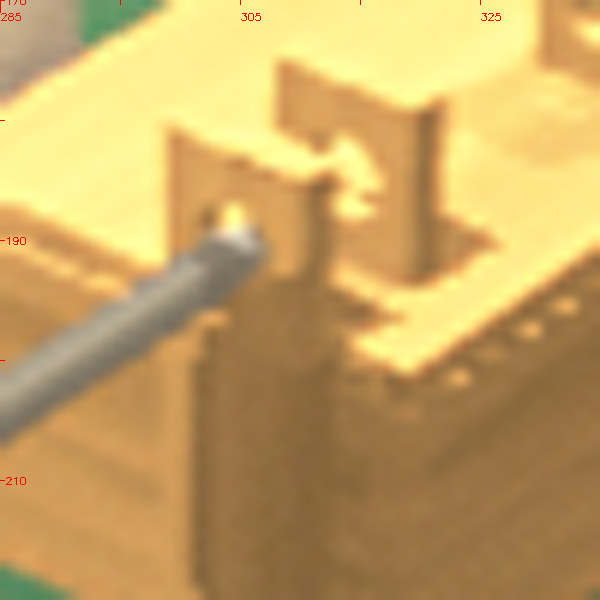

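View pics/a8c.png

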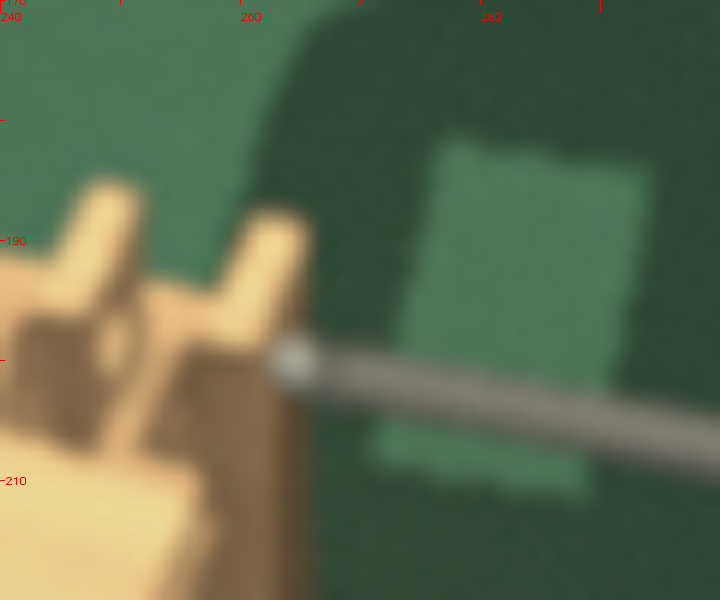

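send_rows --rows '[0.2,-3,1,0,0,0,0,0.3,-5,0,0,0,0,0,0.2,-5,0,0,0,0,0,0.3,-5,0,0,0,0,0,0.3,-6,0,0,0,0,0,0.3,-6,0,0,0,0,0,0.3,-6,0,0,0,0,0,0,0,0,0,0,0,0]'

```text
time: 15.85
tool_pos: [0.5544, 0.071, 0.09]
ee_rot: [3.128, 0.001, 0.052]
wrist_force: [0.3, -0.8, -1.3]
width: 0.0209
```

Run:
```python
from h import *
for n in ["side","scene"]:
    o,s=save(n,f"pics/{n}9.png"); pickle.dump((o,s),open(f"{n}9.pkl","wb"))
    if n=="side": crop(s["color"].copy(),285,165,65,45,"pics/b9l.png",12)
    if n=="scene": crop(s["color"].copy(),230,170,60,50,"pics/a9c.png",12)
print(o["time"],o["tool_pos"],o["ee_rot"],o["width"],o["wrist_force"],o["wrist_torque"])
```

```text
15.9 [0.55430908 0.07127064 0.08997854] [3.12780805e+00 7.08805106e-04 5.18475469e-02] 0.021104285861972234 [-0.81692797 -0.20718894 -1.67925009] [ 0.04528941 -0.13501746 -0.00983727]
```

View pics/b9l.png

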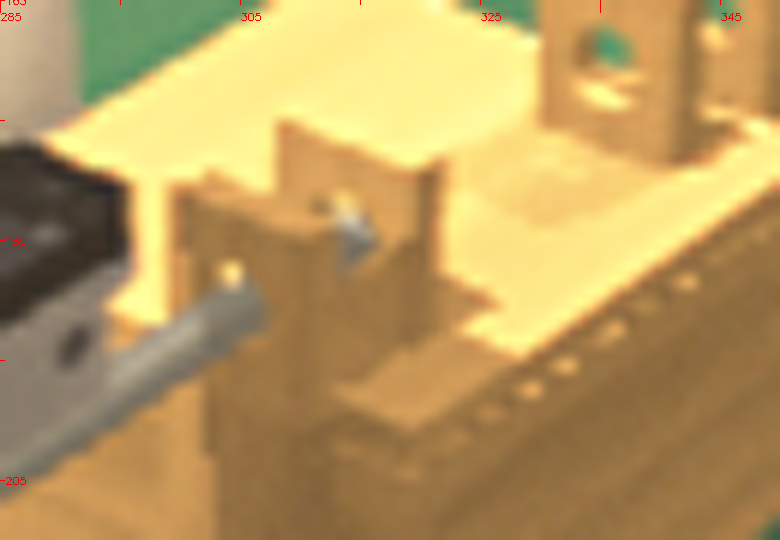

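View pics/a9c.png

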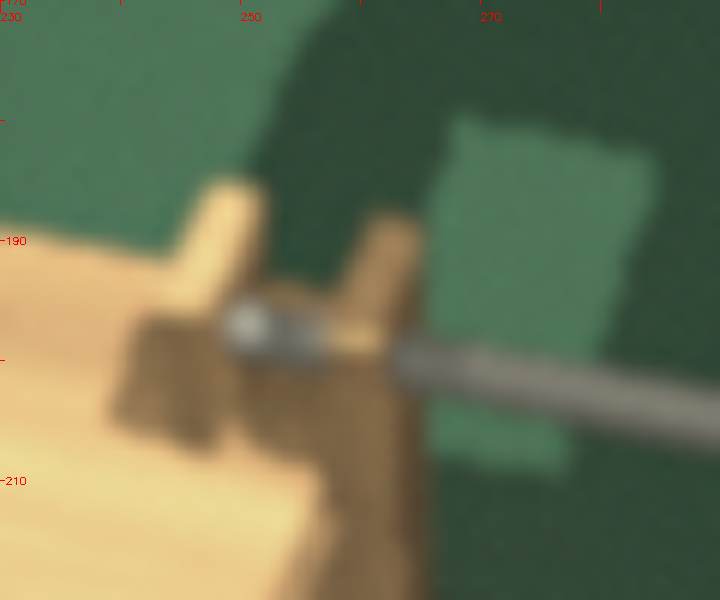

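send_rows --rows '[0.7,-5,0.4,0,0,0,0,0.4,-8,0,0,0,0,0,0.4,-8,0,0,0,0,0,0.4,-8,0,0,0,0,0,0.4,-8,0,0,0,0,0,0.4,-8,0,0,0,0,0,0.4,-8,0,0,0,0,0,0.2,-5,0,0,0,0,0]'

```text
time: 16.95
tool_pos: [0.5576, 0.0129, 0.0904]
ee_rot: [3.128, 0.001, 0.052]
wrist_force: [1.8, 0.6, -0.1]
width: 0.0212
```

Run:
```python
from h import *
for n in ["side","scene"]:
    o,s=save(n,f"pics/{n}10.png"); pickle.dump((o,s),open(f"{n}10.pkl","wb"))
    if n=="side": crop(s["color"].copy(),285,155,65,45,"pics/b10l.png",12)
    if n=="scene": crop(s["color"].copy(),190,160,80,50,"pics/a10c.png",10)
print(o["time"],o["tool_pos"],o["ee_rot"],o["width"],o["wrist_force"],o["wrist_torque"])
```

```text
17.0 [0.55766279 0.01243183 0.09040827] [3.12711566e+00 6.31315224e-04 5.15945366e-02] 0.021362808436349835 [-0.17040001 -0.59694762 -1.16386043] [ 0.00501996 -0.06855961  0.01479941]
```

View pics/b10l.png

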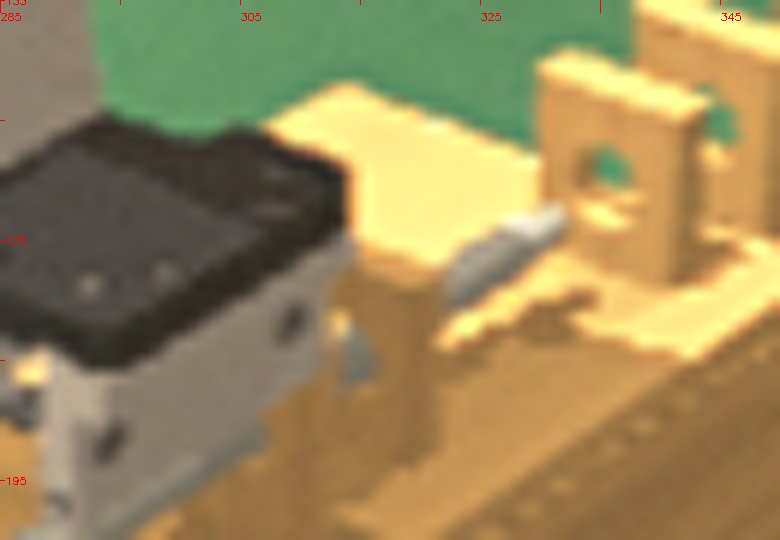

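View pics/a10c.png

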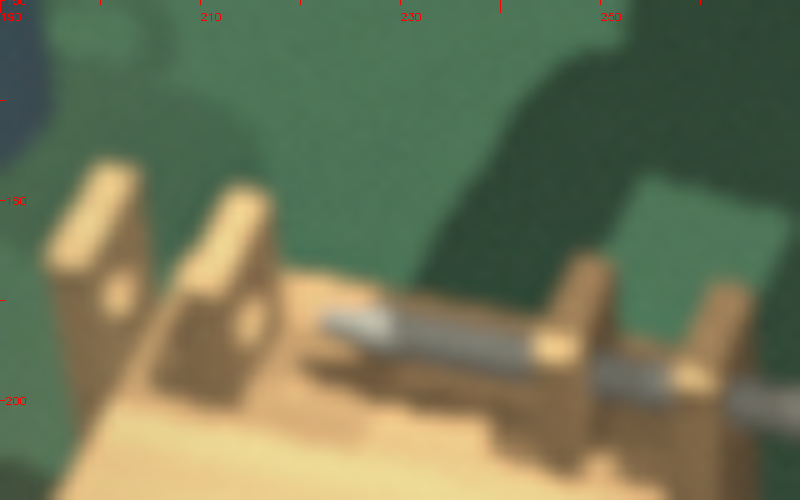

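Run:
```python
from h import *
np.set_printoptions(precision=4,suppress=True)
ob,sb=pickle.load(open("side10.pkl","rb")); oa,sa=pickle.load(open("scene10.pkl","rb")); o=oa
A=cam(sa);B=cam(sb)
u=np.array([np.cos(.051),np.sin(.051),0]);v=np.array([-np.sin(.051),np.cos(.051),0]); ax=np.array([.5684,-.1793,.11])
R=Ro.from_euler("xyz",o["ee_rot"]).as_matrix(); P0=o["tool_pos"]
for da,db in [((0,0),(0,0)),((.2,.6),(.35,.3))]:
    X,e=tri([A,B],[np.array((221.8,191.7))+da,np.array((331.6,172.2))+db]); d=X-ax
    print("tip box",d@u,d@v,d[2],e,"tool",R.T@(X-P0))
pt=lambda x,y,z: ax+u*(x+.03)+v*y+np.array([0,0,z-.11])
for q in [(-.03,-.04,.11),(-.048,-.04,.132),(-.012,-.04,.132)]: print("eye- pred A",proj(A,pt(*q)),"B",proj(B,pt(*q)))
```

```text
tip box 0.0006188086345804445 -0.022705049868243177 0.002094444558372849 [0.02280522138654571, 0.022914935428569157] tool [ 0.0014  0.215  -0.0186]
tip box 0.0003432056110391745 -0.02290665302774991 0.0006123019929630408 [0.3475252862257011, 0.3494462748106669] tool [ 0.0012  0.2152 -0.0171]
eye- pred A [215.3966 190.8383] B [335.8327 170.4099]
eye- pred A [217.0389 179.6247] B [342.2116 164.7687]
eye- pred A [211.913  189.4025] B [330.3305 160.4889]
```

send_rows --rows '[0.2,-5,0,0,0,0,0,0.4,-7,0,0,0,0,0,0.4,-8,0,0,0,0,0,0.4,-8,0,0,0,0,0,0.4,-8,0,0,0,0,0,0.4,-8,0,0,0,0,0,0.4,-8,0,0,0,0,0,0.4,-8,0,0,0,0,0]'

```text
time: 18.05
tool_pos: [0.5606, -0.0471, 0.0904]
ee_rot: [3.128, 0.001, 0.052]
wrist_force: [-0.3, -0.6, -1.0]
width: 0.0208
```

Run:
```python
from h import *
for n in ["side","scene","wrist"]:
    o,s=save(n,f"pics/{n}11.png"); pickle.dump((o,s),open(f"{n}11.pkl","wb"))
    if n=="scene": crop(s["color"].copy(),190,160,80,50,"pics/a11c.png",10)
print(o["time"],o["tool_pos"],o["ee_rot"],o["width"],o["wrist_force"],o["wrist_torque"])
```

```text
18.15 [ 0.56064979 -0.04742307  0.09039956] [3.12738741e+00 6.21905689e-04 5.12983714e-02] 0.021373828130017557 [-0.70994701 -0.20013184 -0.54645621] [ 0.04502415 -0.12484287  0.05359559]
```

View pics/a11c.png

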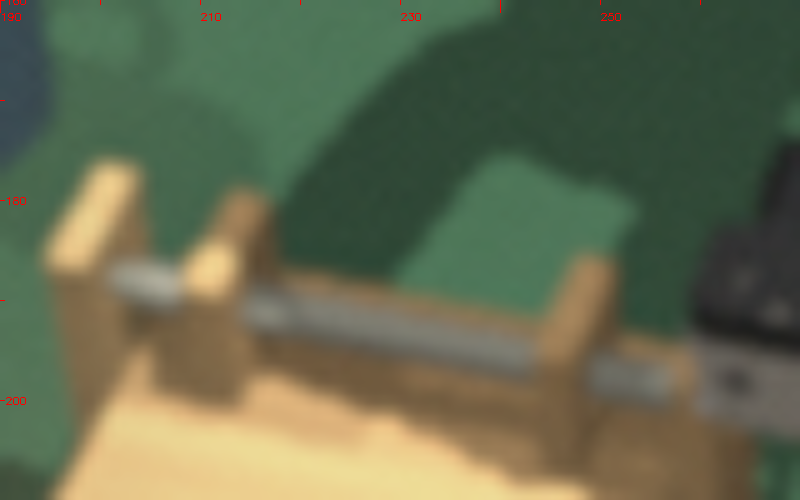

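View pics/side11.png

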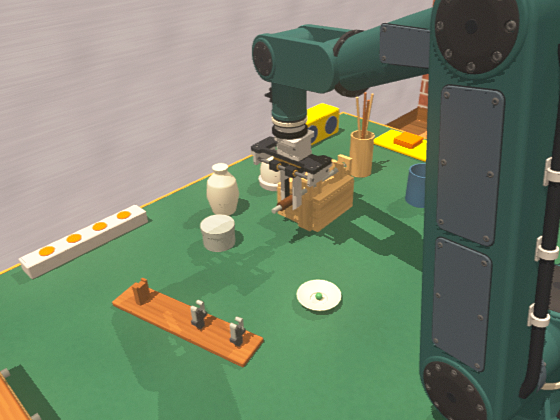

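View pics/wrist11.png

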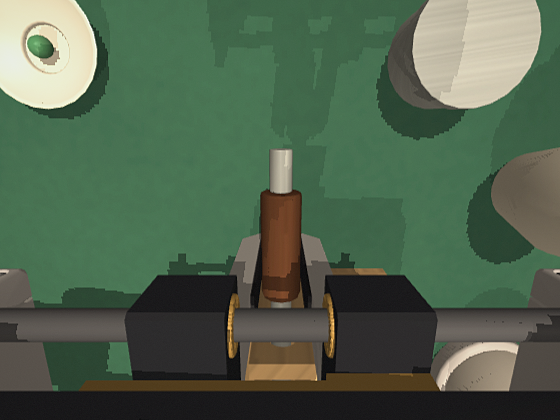

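send_rows --rows '[0.2,-4,0,0,0,0,0,0.2,-5,0,0,0,0,0,0.3,-5,0,0,0,0,0,0.2,-5,0,0,0,0,0,0.1,-3,0,0,0,0,0,0.1,-2,0,0,0,0,0,0,-1,0,0,0,0,0,0,0,0,0,0,0,0]'

```text
time: 19.2
tool_pos: [0.5617, -0.0715, 0.0904]
ee_rot: [3.128, 0.001, 0.052]
wrist_force: [0.1, -0.3, -1.0]
width: 0.0214
```

Run:
```python
from h import *
for n in ["side","scene","wrist"]:
    o,s=save(n,f"pics/{n}12.png"); pickle.dump((o,s),open(f"{n}12.pkl","wb"))
    if n=="scene": crop(s["color"].copy(),170,160,100,60,"pics/a12c.png",8)
    if n=="side": crop(s["color"].copy(),260,150,100,80,"pics/b12c.png",8)
print(o["time"],o["tool_pos"],o["ee_rot"],o["width"],o["wrist_force"],o["wrist_torque"])
```

```text
19.3 [ 0.56170557 -0.07142382  0.09040242] [3.12768962e+00 6.13847099e-04 5.24400505e-02] 0.021157903837181247 [ 0.48350223 -0.39794749 -1.14656548] [-0.00383155 -0.1301598   0.00419124]
```

View pics/a12c.png

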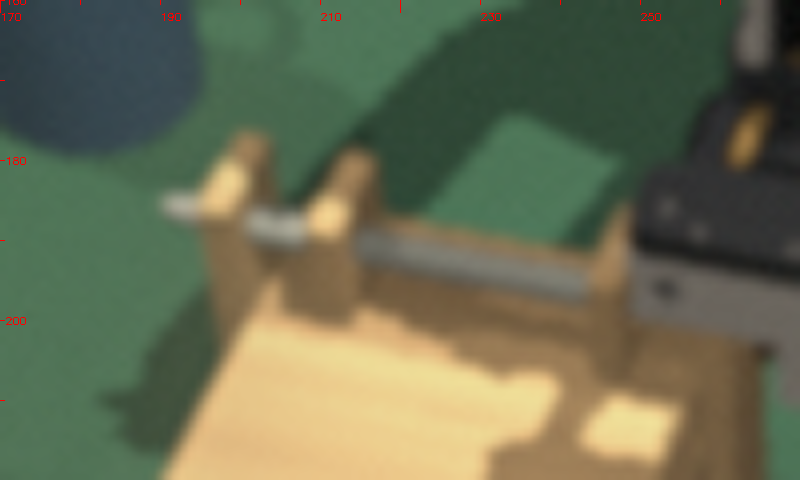

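View pics/b12c.png

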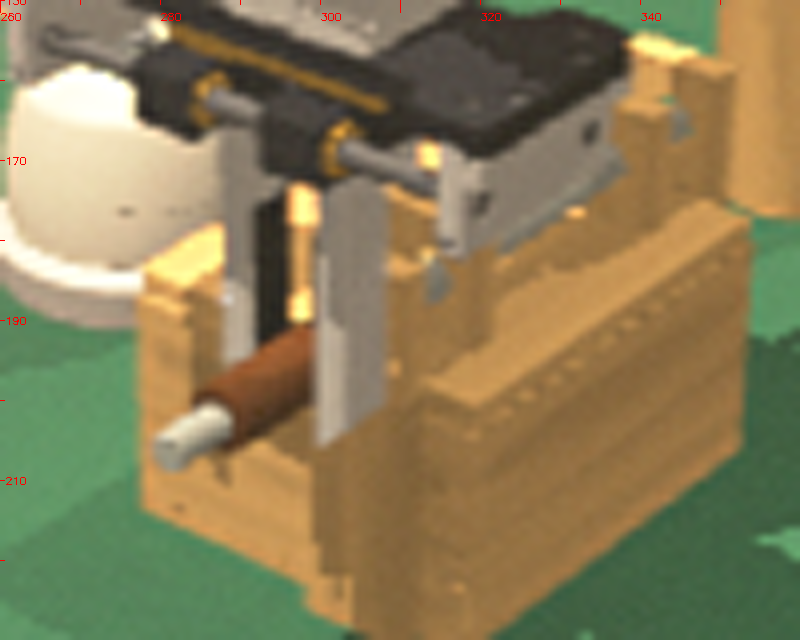

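View pics/wrist12.png

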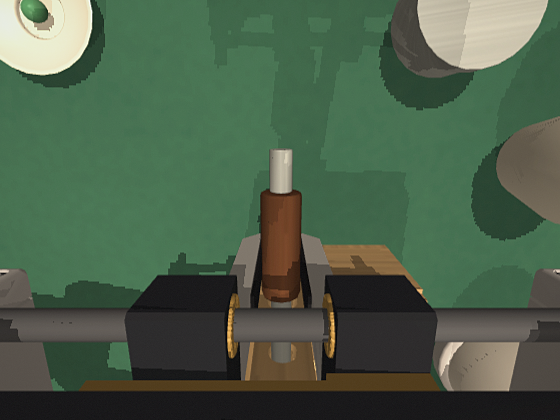

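send_rows --rows '[0,-1,0,0,0,0,0,0,-1,0,0,0,0,0,0.1,-1,0,0,0,0,0,0.1,-0.5,0,0,0,0,0,0,0,0,0,0,0,0,0,0,0,0,0,0,0,0,0,0,0,0,0,0,0,0,0,0,0,0,0]'

```text
time: 20.35
tool_pos: [0.5619, -0.075, 0.0904]
ee_rot: [3.128, 0.001, 0.052]
wrist_force: [-0.4, -0.4, -0.4]
width: 0.0212
```

send_rows --rows '[0,-1,0,0,0,0,0,0,-1,0,0,0,0,0,0.1,-1,0,0,0,0,0,0,0,0,0,0,0,0,0,0,0,0,0,0,0,0,0,0,0,0,0,0,0,0,0,0,0,0,0,0,0,0,0,0,0,0]'

```text
time: 21.35
tool_pos: [0.5619, -0.0755, 0.0905]
ee_rot: [3.132, 0.001, 0.053]
wrist_force: [-0.4, 6.7, 0.4]
width: 0.0212
```

send_rows --rows '[0,1.5,0,0,0,0,0,0,0,0,0,0,0,0,0,0,0,0,0,0,0.25,0,0,0,0,0,0,0.3,0,0,0,0,0,0,0.4,0,0,0,0,0,0,0.5,0,0,0,0,0,0,0.6,0,0,0,0,0,0,0.6]'

```text
time: 22.35
tool_pos: [0.562, -0.0766, 0.0904]
ee_rot: [3.128, 0.001, 0.052]
wrist_force: [-0.5, 0.1, 0.6]
width: 0.0559
```

Run:
```python
from h import *
o,s=save("wrist","pics/w13.png")
print(o["time"],o["tool_pos"],o["width"],o["wrist_force"])
```

```text
22.35 [ 0.56199667 -0.07657046  0.09040389] 0.055925317315486216 [-0.45872583  0.06966767  0.62729465]
```

View pics/w13.png

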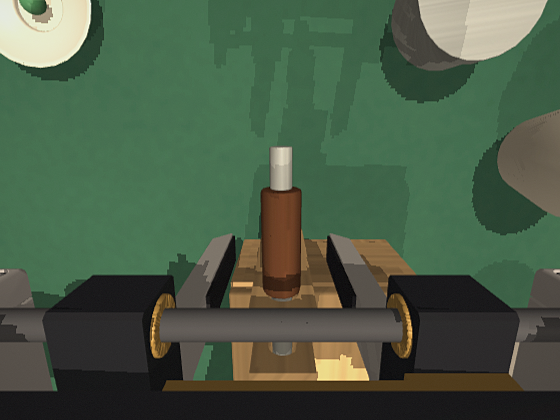

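Released. Now raise the tool clear and check from all cameras.

send_rows --rows '[0,0,10,0,0,0,0.6,0,0,25,0,0,0,0.6,0,0,40,0,0,0,0.6,-10,20,40,0,0,0,0.6,-40,30,30,0,0,0,0.6,-50,30,20,0,0,0,0.6,-50,30,10,0,0,0,0.6,0,0,0,0,0,0,0.6]'

```text
time: 23.4
tool_pos: [0.4106, 0.0349, 0.2687]
ee_rot: [3.127, -0.006, 0.055]
wrist_force: [0.2, -0.9, -0.2]
width: 0.0567
```

Run:
```python
from h import *
for n in ["side","scene","wrist"]:
    o,s=save(n,f"pics/{n}14.png"); pickle.dump((o,s),open(f"{n}14.pkl","wb"))
    if n=="scene": crop(s["color"].copy(),170,160,120,80,"pics/a14c.png",6)
    if n=="side": crop(s["color"].copy(),260,150,100,80,"pics/b14c.png",8)
print(o["time"],o["tool_pos"],o["ee_rot"],o["width"],o["wrist_force"])
```

```text
23.5 [0.4122625  0.03349784 0.26638386] [ 3.12698498e+00 -2.15594525e-03  5.29971079e-02] 0.05653053080391685 [0.39315915 0.24408266 0.60328143]
```

View pics/a14c.png

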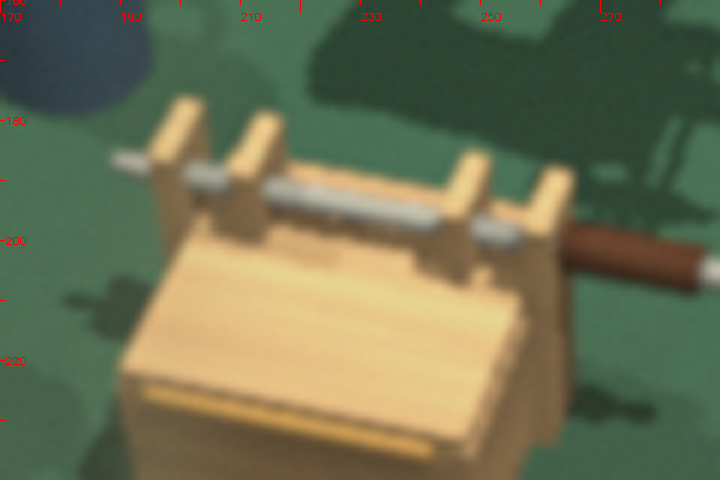

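View pics/b14c.png

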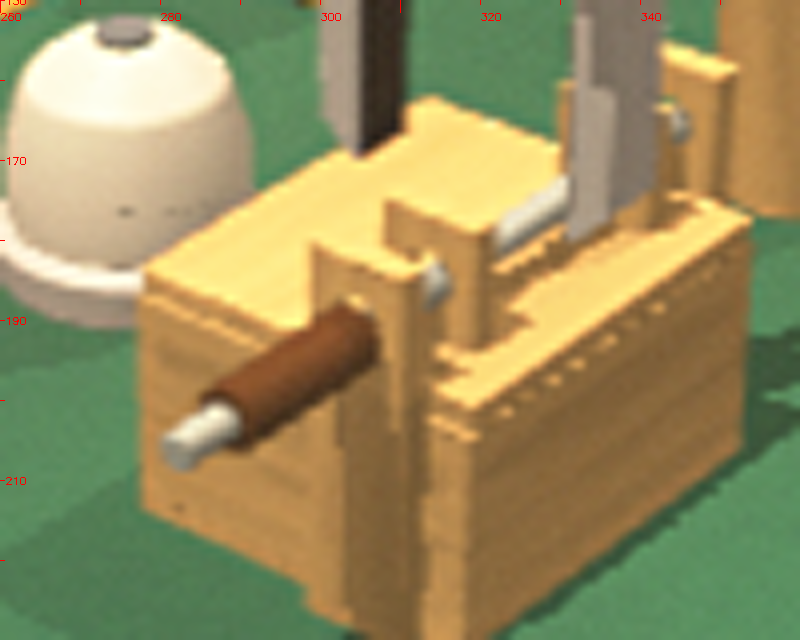

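View pics/scene14.png

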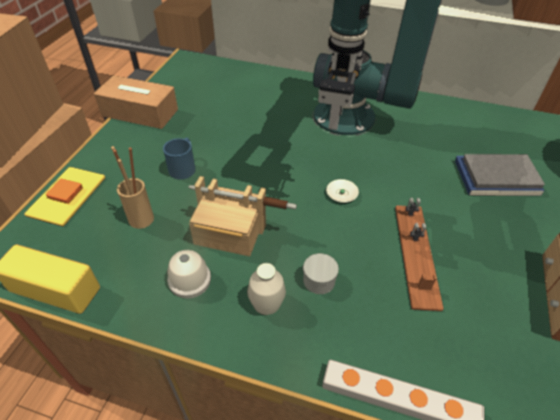

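View pics/wrist14.png

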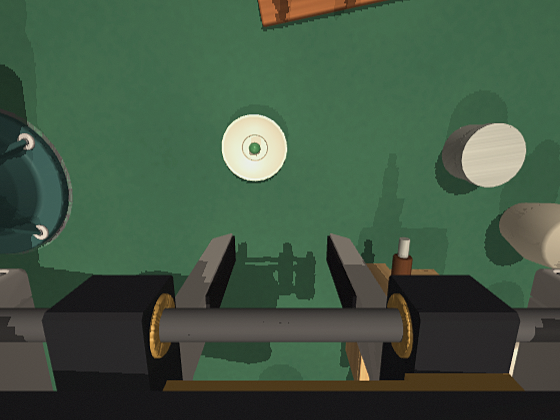

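Run:
```python
from h import *
np.set_printoptions(precision=4,suppress=True)
oa,sa=pickle.load(open("scene14.pkl","rb")); A=cam(sa)
ob,sb=pickle.load(open("side14.pkl","rb")); B=cam(sb)
u=np.array([np.cos(.051),np.sin(.051),0]);v=np.array([-np.sin(.051),np.cos(.051),0]); ax=np.array([.5684,-.1793,.11])
d=onz(A,(188.6,186.4),.108)-ax; print("tip",d@u,d@v, "want y -.110")
d=onz(A,(264.2,200.4),.108)-ax; print("gripfront",d@u,d@v,"want .085")
d=onplane(B,(281.5,206),ax,u)-ax; print("stub end B",d@u,d@v,d[2],"want y .167")
```

```text
tip 0.0007459853233248479 -0.11169087360564217 want y -.110
gripfront -0.001608514846914472 0.08628465951866705 want .085
stub end B 1.3454739804799035e-16 0.16792833248117553 -0.0017591381378519039 want y .167
```

send_rows --rows '[0,0,0,0,0,0,0.6,0,0,0,0,0,0,0.6,0,0,0,0,0,0,0.6,0,0,0,0,0,0,0.6,0,0,0,0,0,0,0.6,0,0,0,0,0,0,0.6,0,0,0,0,0,0,0.6,0,0,0,0,0,0,0.6]'

```text
time: 24.55
tool_pos: [0.412, 0.0335, 0.2654]
ee_rot: [3.128, 0.001, 0.052]
wrist_force: [0.3, -0.9, 0.5]
width: 0.0562
```

Run:
```python
from h import *
print(close_job())
```

```text
the job is handed in; nothing more can be done
None
```

I shut the lid and pulled the bar out of its clips. I then slid it through all four holes from the +y side until the grip met the lug with about 7 N. I let go, backed the arm away and handed the job in at about 24.6 s, with no verdict reported.

My last checks agreed with the target:
- **Lid:** it looks shut in both views. The push stopped at z = 0.090 m with about 15 N, which is the lid's shut height, but I did not measure the angle itself.
- **Bar along the hole line:** the tip is at y = -0.112 m (target -0.110), the grip front at 0.086 m (target 0.085) and the stub end at 0.168 m (target 0.167). So the grip sits within about 2 mm of the lug.
- **Bar across the hole line:** sideways it is within about 2 mm. The stub end is about 2 mm low. I did not measure the tip's height after letting go.
- **Bystanders:** none looks moved in the last scene picture compared with the first, and the marble is still in its dish.

No check failed. Before insertion the scene and side cameras disagreed by about 0.6 px. I corrected for that using the lug's known corners.

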